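Drain the rinse tray and cover the paste cup

ROBOT

A 6-joint arm with a two-finger parallel gripper is mounted at the origin on a cart in front of the work surface, level with it; the furniture and walls round the work are solid. World frame = base frame: x ahead of the robot, y to its left, z up, the work surface at z = 0. Lengths are in mm, angles in rad, forces in N, time in s.
With the tool pointing down it reaches from about 275 to 825 mm from the base axis. Payload 4.9 kg.
Tool frame: the origin (TCP) lies at the very end of the fingers, on their centre line; the grasp point (between the pads) lies 19 mm behind it; z points along the fingers, y is the direction in which the jaws open and shut (so a half turn about z gives the same grasp; the last joint's range is limited). The gripper opens to 85 mm and grips with 20 to 120 N. Pads are 22 mm wide; open, the fingers measure 114 mm over their backs; the gripper's body (76 mm by 85 mm) begins 54 mm behind the grasp point. The pads swing forward as they close: fully open they stand 13 mm farther back than shut.
Start: joints at [-1.422, 0.326, -0.193, 1.052, 0, 1.437], TCP at [153.487, -528.167, 231.281] pointing down, gripper open.
Joint ranges: [-2.65, 2.65], [-0.97, 1.79], [-1.3, 1.35], [-1.93, 2.1], [-1.47, 1.37], [-3.14, 3.14]. Speed limits (rad/s): [2.57, 2.57, 3.14, 3.14, 3.14, 3.14].

INTERFACE

Orientations are given as [roll, pitch, yaw] about the fixed x, y, z axes, in that order (R = Rz(yaw) Ry(pitch) Rx(roll)).
In Python, from bench import bot, solve_ik, imaging gives the robot as it stands. Calls block until the motion is done:
- bot.move_ptp(position, orientation): joint-space move of the TCP to a pose.
- bot.movel(position, rot=None, max_speed=150, threshold=None): straight line of the TCP; rot=None keeps the orientation; max_speed is the mean speed in mm/s. With threshold (N) it stops when the force on the tool has changed by that much, and returns True; else False.
- bot.move_j(angles): joint-space move.
- bot.grip(opening, effort=None): opening from 0.0 (shut) to 1.0 (fully open); effort is the grip in N (None keeps the last); returns when the fingers have stopped.
- bot.dwell(seconds).
- solve_ik(position, orientation): joint angles nearest the present ones, or None.
- bot.get_state(): the state.
- imaging.capture(name): name is "side" or "top"; returns the picture (400x640x3 uint8, blue, green, red); there is no depth.
- imaging.camera_model(name): a dict with "K" (3x3 intrinsics, pixels), "position" and "rotation" of the camera in the world. Camera axes: x right, y up, looking along -z (the intrinsics and any distortion apply to the point x, -y, -z); pixel columns grow to the right and rows downward; lengths in mm; the calibration is good to about 2 mm. A picture is of the moment at which its call begins. camera_model takes no time and is no camera call.
A pose or a line that the arm cannot do raises bot.IKError and nothing moves.
- bot.sign_off(): hands the job in, once; it reports no verdict.
The state is a dict: "t": time; "qpos": joint angles; "joint_velocities": joint speeds; "effort": joint torques, N m; "tcp_pos": TCP position; "orientation": TCP orientation; "contact_force": force on the tool from outside, world axes, zero at the start; "wrist_torque": the same for the moment, N m; "opening": opening from 0.0 (shut) to 1.0 (fully open).
Only numpy, scipy, OpenCV 4.12 (cv2) and the standard library are available. Lean on these libraries where they do the work, as an engineer would, in place of code of your own. Each camera call takes 0.05 s, during which the arm holds its last target. There are 200 camera calls.

TASK

Tip the rinse tray right up by its handle and leave it up to drain, so that the steel cover disc slides out from under the splash cover into the tray's open pouring corner. Take the disc from there and lay it gently (no dropping) flat on the small steel cup of soil paste, centred so that it covers the whole mouth. The cup and the two moisture tins near it must stay standing where they are.

Things in the scene. Friction and masses are not known exactly. Their poses are not given: they have to be found in the camera images.
- stand: fixed dark steel stand under the tray. Origin on the worktop straight below the tray's hinge; x axis level, from the tray's pouring corner to its back, z up. The hinge is a level line along the stand's y axis, 62 mm above the origin. Its uprights and black hinge knobs reach y = +-85 mm, up to 80 mm above the worktop.
- tray (a joint): tilt of the rinse tray about the hinge: 0 level (as found), grows as its back is lifted, to the stop at 0.70 rad. The hinge is stiff: the tray stays at any angle where it is left; lifting takes about 10 N at the handle. Press on the raised tray only lightly and near the hinge. All tray points share the tray's axes: x to its back, y, z square to its floor.
- tray_hinge (a point): point on the hinge line, tray's middle. From here along the tray's axes: floor top at z = 9 mm, floor 3 mm thick, walls 22 mm high and 3 mm thick. Smooth bright steel, a rectangle 150 mm wide from x = 30 to 160 mm (back wall); in front of x = 30 mm it narrows to a right-angled corner whose walls run at 45 degrees and would meet at x = -45 mm.
- tray_notch (a point): the pouring notch, where the inner faces of the two corner walls would meet, at floor height. Here the tip of the corner, walls and floor, is cut away 25 mm along either wall, so a finger 22 mm wide can pass down through it. At full tilt this point is still about 40 mm above the worktop.
- tray_cover (a point): middle of the front edge of the steel splash cover, which is fixed over the tray from here to the back wall, 22 mm above the floor. Nothing can be gripped under it; the disc slides freely under it.
- tray_handle (a point): middle of the handle bar behind the tray: round, 10 mm thick, 80 mm long along the tray's y axis, at x = 203, z = 22 mm from the hinge. Clear gap of 35 mm between bar and back wall, nothing below the bar: grip it from above across the tray's x axis and turn with the tray.
- tray_corner (a point): point on the tray's floor, right over the hinge, where the centre of the disc's underside rests when the disc touches both walls of the pouring corner. There the disc's front edge stands free over the notch: one finger fits through the notch in front of it and one behind it, closing along the tray's x axis, square to the floor.
- disc: plain steel cover disc, 64 mm across, 5 mm thick, about 90 g, loose. Origin at the centre of its underside, z its axis (up). It starts on the tray's floor under the splash cover, and slides by itself into the pouring corner when the tray is tipped right up (it may hang short of it below about 0.5 rad).
- cup: small plain steel cup filled with brown soil paste, 54 mm across (narrower than the tins), 40 mm high, mouth about 48 mm, about 110 g, loose. Origin at the centre of its underside, z up.
- tin_a: open aluminium moisture tin with some soil in it, 63 mm across, 41 mm high, near the cup; origin at the centre of its underside. Leave alone.
- tin_b: empty open aluminium moisture tin, 63 mm across, 41 mm high, near the cup; origin at the centre of its underside. Leave alone.
Not all that is in view belongs to the job. Of the things that look like the disc, the smallest one is meant.

How it is judged (in metres and radians):
On the way:
1. the tray is tipped up and the disc lies in its pouring corner (value of joint tray above 0.5 rad and distance between disc and tray_corner below 0.012 m), for 0.2 s.
At the end, for the whole second after the job is handed in: The tray is left tipped up by more than 0.5 rad; the disc lies flat and at rest on the cup's rim, its centre within 8 mm of the cup's axis (so that the mouth is wholly covered); the cup stands upright on the worktop within 30 mm of where it was (value of joint tray above 0.5 rad and horizontal distance between disc and cup below 0.008 m and z of disc in the frame of cup between 0.036 and 0.044 m and angle between each of disc, cup's own z axis and vertical below 0.07 rad and height (world z) of cup below 0.005 m and distance of cup from where it was at the start of the episode below 0.03 m and linear speed of disc below 0.02 m/s); the robot touches nothing.
It fails at once if a moisture tin is moved more than 30 mm (distance of any of tin_a, tin_b from where it was at the start of the episode above 0.03 m).
It fails at once if the disc is dropped onto the cup (falls free faster than 0.55 m/s, about 15 mm of fall) (horizontal distance between disc and cup below 0.06 m and contact force between the fingers and disc below 0.01 N and linear speed of disc above 0.55 m/s).
It also fails if it takes over 48 s, if anything falls off the work surface, if the arm or the gripper's body presses on something with over 40 N, if the wrist force passes 120 N, or if a joint passes its speed limit or range.

## Working session

There is one attempt and no reset: what is moved stays moved. The work goes in short steps, each a Python script; the robot and the scene stay as the last script left them, time stands still between calls to the robot, and variables do not carry over. Pictures are saved under pics/ and viewed, on a budget of 10 in all, crops included, one or two more only if the job needs it, and the job is handed in when it is done.

```bash
ls; mkdir -p pics; python3 - <<'E'
from bench import bot, imaging
import cv2,numpy as np
for n in("side","top"):
    cv2.imwrite(f"pics/{n}0.png",imaging.capture(n)); m=imaging.camera_model(n); print(n,m)
E
```

```text
pics
side {'K': array([[436.67264245,   0.        , 322.37019096],
       [  0.        , 436.67264245, 200.15918665],
       [  0.        ,   0.        ,   1.        ]]), 'position': array([ 759.74734719, -765.90852033,  527.38514307]), 'rotation': array([ 1.05929309, -0.02440917,  0.32993593])}
top {'K': array([[431.55424777,   0.        , 322.44763061],
       [  0.        , 431.55424777, 200.02363435],
       [  0.        ,   0.        ,   1.        ]]), 'position': array([ 252.83098367,   21.23711117, 1262.17531701]), 'rotation': array([ 0.21091773,  0.00575372, -1.67880247])}
```

View pics/top0.png

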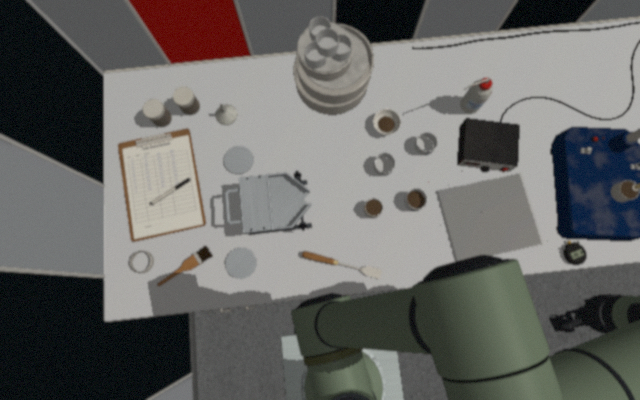

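View pics/side0.png

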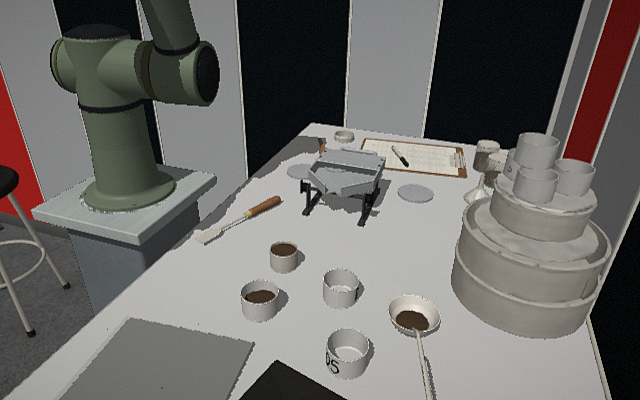

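The top view shows the tray with its handle at left (218,208), its corner at about (310,205) and its knobs at (298,176) and (306,226).

- **Cup candidates:** (373,208) is the small one with soil and (416,200) is bigger with soil. (384,163) and (427,144) are empty tins, and (385,123) is a dish with a spoon.
- **Disc look-alikes:** (238,160) and (241,263) lie loose on the table. The one meant is under the cover.

I'll check these choices in a close crop.

```bash
cat > h.py <<'E'
import numpy as np, cv2
from scipy.spatial.transform import Rotation as Rn
from bench import bot, imaging, solve_ik
def cam(n):
    m=imaging.camera_model(n); return m["K"],np.array(m["position"]),Rn.from_euler("xyz",m["rotation"]).as_matrix()
def proj(n,P):
    K,c,R=cam(n); p=(np.atleast_2d(P)-c)@R; q=np.c_[p[:,0],-p[:,1],-p[:,2]]@K.T; return q[:,:2]/q[:,2:]
def back(n,uv,z):
    K,c,R=cam(n); d=np.linalg.solve(K,[uv[0],uv[1],1]); d=R@(d*[1,-1,-1]); return c+d*(z-c[2])/d[2]
E
python3 - <<'E'
from h import *
print("base",proj("top",[[0,0,0]]),proj("side",[[0,0,0]]))
for nm,t,s in (("cup",(373,207),(284,248)),("tinA",(416,199),(261,293)),("e1",(383,162),(341,281)),("e2",(427,143),(348,348))):
    print(nm,back("top",t,40).round(),back("side",s,40).round())
t=cv2.imread("pics/top0.png");s=cv2.imread("pics/side0.png")
a=cv2.resize(t[140:245,200:440],None,fx=3.33,fy=3.33,interpolation=2)
b=cv2.resize(s[140:230,280:400],None,fx=2.75,fy=2.75,interpolation=2)
c=cv2.resize(s[230:325,230:370],None,fx=2.6,fy=2.6,interpolation=2)
o=np.zeros((600,800,3),np.uint8);o[:a.shape[0],:a.shape[1]]=a[:,:800]
o[350:350+b.shape[0],:b.shape[1]]=b;o[350:350+c.shape[0],400:400+c.shape[1]]=c
cv2.imwrite("pics/crop1.png",o)
E
```

```text
base [[342.76204453 385.43563208]] [[130.30451014 190.05210917]]
cup [ 477. -143.   40.] [ 482. -143.   40.]
tinA [ 487. -269.   40.] [ 497. -273.   40.]
e1 [ 608. -190.   40.] [ 611. -197.   40.]
e2 [ 652. -328.   40.] [ 663. -334.   40.]
```

View pics/crop1.png

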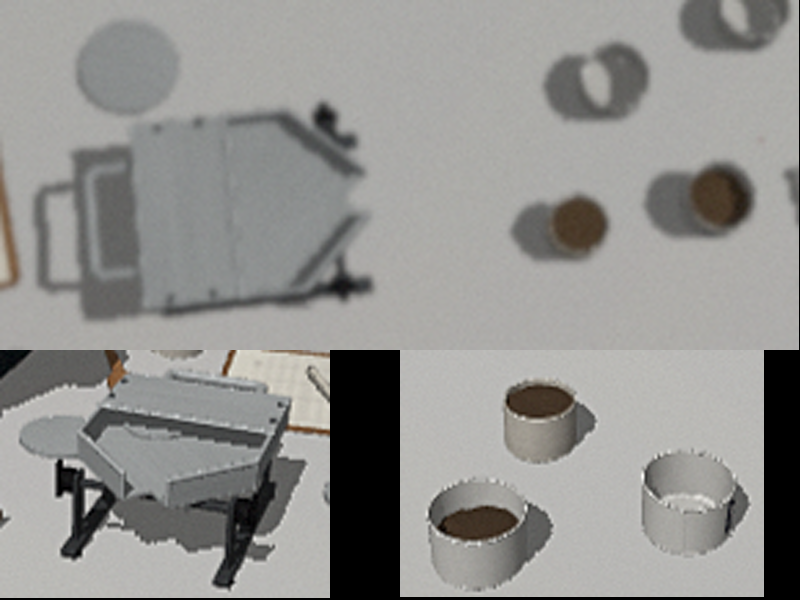

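The crop confirms the cup: it is the smallest soil vessel, at top pixel (373.6,207.6), with tins A and B (empty) beside it. The handle bar is at about top pixel (227,206). Next I'll fit the tray's pose.

```bash
cat > fit.py <<'E'
from h import *
from scipy.optimize import least_squares
T=lambda x,y:(200+x/3.33,140+y/3.33); S=lambda x,y:(280+x/2.75,140+(y-350)/2.75)
# tray coords -> pixel ; +y tray = world -x if yaw~+90
F=[("top",(163,-75,33),T(135,122)),("top",(163,75,33),T(143,310)),("top",(30,-75,31),T(290,112)),("top",(30,75,31),T(300,288)),
("top",(-27,-18,31),T(362,172)),("top",(-27,18,31),T(367,214)),("top",(203,0,22),T(93,220)),
("side",(30,75,31),S(80,432)),("side",(30,-75,31),S(265,460)),("side",(-27,18,31),S(125,470)),("side",(-27,-18,31),S(168,485))]
def w(p,pt):
    c,s=np.cos(p[2]),np.sin(p[2]); x,y,z=pt; return np.array([p[0]+c*x-s*y,p[1]+s*x+c*y,62+z])
def res(p,raw=0):
    r=np.array([proj(n,w(p,q))[0]-uv for n,q,uv in F]); return r if raw else r.ravel()
for sel in (None,"top"):
    FF=F; F=[f for f in FF if sel is None or f[0]==sel]
    s=least_squares(res,[400,100,1.57],x_scale=[10,10,.1],loss="soft_l1"); print(s.x); print(res(s.x,1).round(1).tolist()); F=FF
    if sel is None: p=s.x
o=[]
L=[[(163,-75,33),(163,75,33),(30,75,31),(-27,18,31)],[(-27,-18,31),(30,-75,31),(163,-75,33)],[(203,-40,22),(203,40,22)],[(0,-85,0),(0,85,0)],[(160,-72,9),(160,72,9)],[(-45,0,9),(30,-75,9)],[(-45,0,9),(30,75,9)],[(80,-75,33),(80,75,33)]]
for n,(a,b,c,d) in (("top",(200,330,140,245)),("side",(280,400,140,230))):
    im=cv2.resize(cv2.imread(f"pics/{n}0.png"),None,fx=6,fy=6,interpolation=2)
    for l in L:
        q=proj(n,[w(p,k) for k in l])*6+3; cv2.polylines(im,[q.astype(np.int32)],False,(0,0,255),1)
    o.append(cv2.resize(im[c*6:d*6,a*6:b*6],(400,int(400*(d-c)/(b-a)))))
h=max(i.shape[0] for i in o); O=np.zeros((h,800,3),np.uint8)
for k,i in enumerate(o): O[:i.shape[0],400*k:400*k+400]=i
cv2.imwrite("pics/fit.png",O)
E
python3 fit.py
```

```text
[516.9427873   63.30174736   1.57005111]
[[-1.5, 0.7], [-0.3, -2.9], [-0.7, -1.1], [1.2, -1.4], [-0.1, -1.6], [-0.3, -1.6], [-0.7, -0.3], [-0.9, 0.1], [-4.9, 0.7], [-1.9, 0.9], [-1.7, -1.7]]
[512.52251804  62.52486369   1.55190724]
[[-0.7, 1.1], [-0.4, -2.4], [0.2, 0.2], [1.1, 0.0], [0.4, 0.0], [0.0, 0.1], [-0.4, -0.1]]
```

View pics/fit.png

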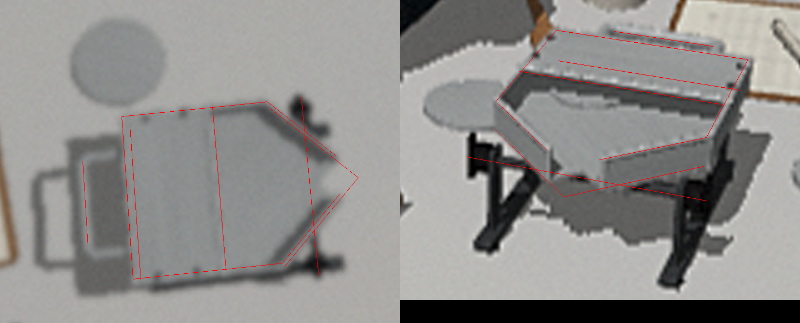

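Side and top fits agree within about 5 mm: hinge at (515,63), yaw about 1.56. That's enough for a 10 mm clearance each side of the handle bar. I'll check IK for all poses, then hover over the handle.

```bash
cat >> h.py <<'E'
H=np.array([514.,63.,62.]); YAW=1.56; SGN=1
def traypose(th,pt,sgn=None):
    """TCP pose with tool square to the tray floor, jaws along tray x, TCP at tray point pt"""
    B=Rn.from_euler("z",YAW)*Rn.from_euler("y",-th); M=B.as_matrix()
    z=-M[:,2]; y=(SGN if sgn is None else sgn)*M[:,0]
    R=np.c_[np.cross(y,z),y,z]
    return H+M@np.array(pt,float), Rn.from_matrix(R).as_euler("xyz")
E
python3 - <<'E'
from h import *
for s in(1,-1):
    for th,pt in((0,(203,0,80)),(0,(203,0,3)),(.35,(203,0,3)),(.7,(203,0,3)),(.7,(203,0,90)),(.7,(0,0,90)),(.7,(0,0,4))):
        q=solve_ik(*traypose(th,pt,s)); print(s,th,pt,None if q is None else np.round(q,2))
E
python3 - <<'E'
from h import *
p,o=traypose(0,(203,0,65),1)
try:
    bot.grip(.35,40); bot.move_ptp(p+[0,0,60],o)
except Exception as e: print(repr(e))
bot.movel(p,o)
st=bot.get_state(); print(st["t"],st["tcp_pos"],st["opening"])
s=imaging.capture("side");t=imaging.capture("top")
cv2.imwrite("pics/s1.png",s);cv2.imwrite("pics/t1.png",t)
tp=np.array(st["tcp_pos"]); 
def crop(n,im,c,w,h,f):
    u=proj(n,tp)[0]; im=cv2.resize(im,None,fx=f,fy=f,interpolation=2); cv2.drawMarker(im,tuple(int(v*f+f/2) for v in u),(0,0,255),0,12)
    x,y=int((c[0]-w/2)*f),int((c[1]-h/2)*f); return im[max(y,0):y+int(h*f),max(x,0):x+int(w*f)]
b=crop("side",s,(355,135),110,120,5);a=crop("top",t,(235,200),60,120,4)
O=np.zeros((600,800,3),np.uint8);O[:b.shape[0],:b.shape[1]]=b;O[:a.shape[0],555:555+a.shape[1]]=a
cv2.imwrite("pics/c2.png",O)
E
```

```text
1 0 (203, 0, 80) [ 0.35  0.45 -0.24  0.88 -0.    0.36]
1 0 (203, 0, 3) [ 0.35  0.54 -0.32  0.71 -0.    0.36]
1 0.35 (203, 0, 3) [ 0.14  0.4  -0.41  0.71  0.35  0.16]
1 0.7 (203, 0, 3) [-0.1   0.38 -0.42  0.85  0.7  -0.12]
1 0.7 (203, 0, 90) [-0.21  0.33 -0.3   1.11  0.68 -0.26]
1 0.7 (0, 0, 90) [-0.49  0.57 -0.31  1.06  0.61 -0.6 ]
1 0.7 (0, 0, 4) [-0.4   0.62 -0.42  0.83  0.64 -0.49]
-1 0 (203, 0, 80) [ 0.35  0.45 -0.24  0.88  0.   -2.78]
-1 0 (203, 0, 3) [ 0.35  0.54 -0.32  0.71  0.   -2.78]
-1 0.35 (203, 0, 3) [ 0.14  0.4  -0.41  0.71  0.35 -2.98]
-1 0.7 (203, 0, 3) [-0.1   0.38 -0.42  0.85  0.7   3.02]
-1 0.7 (203, 0, 90) [-0.21  0.33 -0.3   1.11  0.68  2.88]
-1 0.7 (0, 0, 90) [-0.49  0.57 -0.31  1.06  0.61  2.54]
-1 0.7 (0, 0, 4) [-0.4   0.62 -0.42  0.83  0.64  2.65]
4.2917 [516.45731062 265.82430089 127.26737575] 0.3539710671330266
```

View pics/c2.png

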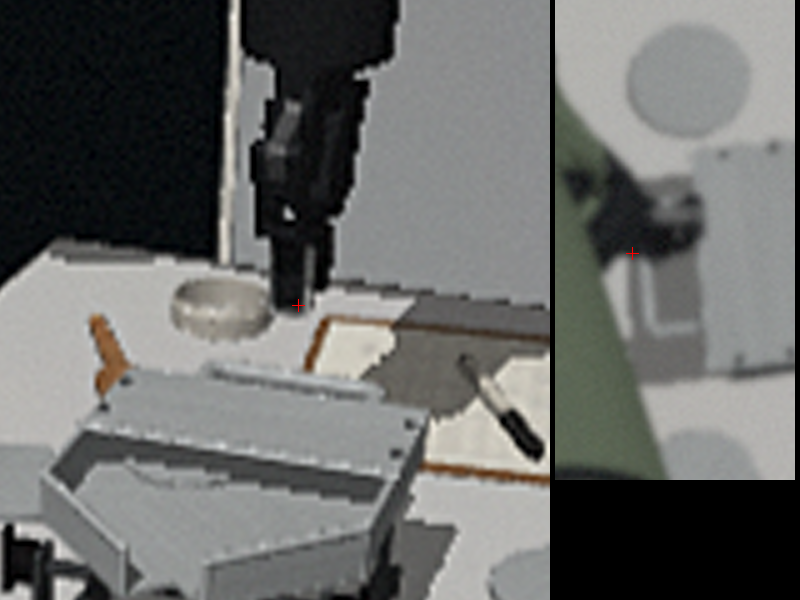

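The side view shows the fingertips at crop (293,310), matching the projected TCP at (298,305). In the top crop the handle bar is at about (650,300), i.e. full pixel (228.4,214.6), and the arm partly hides it. I'll check that against the plan, then descend with a force guard.

```bash
python3 - <<'E'
from h import *
print(back("top",(228.4,214.6),84), traypose(0,(203,10,22))[0])
def go(th,pt,**k): p,o=traypose(th,pt); return bot.movel(p,o,**k)
def S(tag): s=bot.get_state(); print(tag,round(s["t"],2),np.round(s["tcp_pos"],1),np.round(s["contact_force"],1),round(s["opening"],3))
S("hover")
hit=go(0,(203,0,3),max_speed=60,threshold=6); print(hit); S("down")
if not hit: bot.grip(0,50); S("grip")
E
```

```text
[491.6715107  264.72042749  84.        ] [506.19219456 266.09613038  84.        ]
hover 4.39 [517.2 266.2 128.3] [ 0.4 -0.7  0.3] 0.352
False
down 5.58 [516.6 266.1  65.4] [-0.5 -0.3  0.4] 0.349
grip 5.89 [516.6 268.   65.7] [-0.2  5.6 -0.7] 0.093
```

Gripped: the opening corresponds to the 10 mm bar, and the bar centred about 2–3 mm further in y. I'll shift the hinge estimate and lift in an arc.

```bash
sed -i 's/514.,63.,62/514.,65.5,62/' h.py; python3 - <<'E'
from h import *
def S(tag): s=bot.get_state(); print(tag,round(s["t"],2),np.round(s["tcp_pos"],1),np.round(s["contact_force"],1),round(s["opening"],3)); return np.array(s["contact_force"])
for th in np.r_[np.arange(.07,.66,.07),.66,.685,.70]:
    p,o=traypose(th,(203,0,3)); bot.movel(p,o,max_speed=70); f=S(round(th,3))
    if np.linalg.norm(f)>45: print("stop");break
E
```

```text
0.07 6.25 [516.6 267.2  79.7] [ 0.2 -1.9  1.7] 0.095
0.14 6.6 [516.6 265.5  93.7] [ 1.4 -4.3  2.5] 0.096
0.21 6.95 [516.7 262.9 107.4] [ 2.  -4.3  0.9] 0.098
0.28 7.3 [516.7 259.3 121. ] [ 3.1 -5.1  1.2] 0.096
0.35 7.65 [516.7 254.7 134.4] [ 4.1 -5.4  0.2] 0.096
0.42 8.0 [516.8 249.2 147.5] [ 4.1 -4.9  0.4] 0.1
0.49 8.35 [516.9 242.8 160.1] [ 4.5 -6.   0.4] 0.095
0.56 8.7 [516.8 235.6 172.3] [ 3.1 -5.5 -1.7] 0.097
0.63 9.05 [516.9 227.5 184. ] [ 3.8 -6.4 -0.1] 0.093
0.66 9.3 [516.9 223.9 188.6] [ 5.  -5.2 -1.6] 0.096
0.685 9.55 [516.9 220.8 192.4] [ 6.1 -4.3 -2.8] 0.093
0.7 9.8 [516.9 219.  194.6] [ 6.4 -1.9 -4.9] 0.095
```

```bash
python3 - <<'E'
from h import *
bot.dwell(.3)
s=imaging.capture("side");t=imaging.capture("top");cv2.imwrite("pics/s2.png",s);cv2.imwrite("pics/t2.png",t)
b=cv2.resize(s[60:240,260:420],None,fx=3,fy=3,interpolation=2);a=cv2.resize(t[150:250,215:325],None,fx=2.9,fy=2.9,interpolation=2)
O=np.zeros((600,800,3),np.uint8);O[:b.shape[0],:b.shape[1]]=b;O[:a.shape[0],481:481+a.shape[1]]=a[:,:319]
cv2.imwrite("pics/c3.png",O)
E
```

```text
(no output)
```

View pics/c3.png

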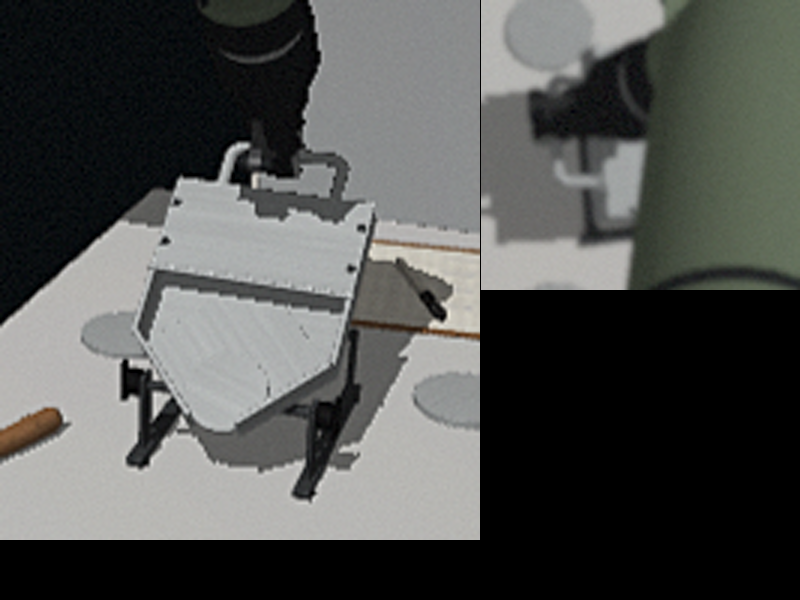

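The tray is fully up and still held. The disc lies in the corner, with its rounded front edge at crop (215,430) standing over the notch. I'll release, back off and look again without occlusion.

```bash
python3 - <<'E'
from h import *
print(proj("side",traypose(.7,(203,0,22))[0]))
bot.grip(.4); 
p,o=traypose(.7,(203,0,95)); bot.movel(p,o,max_speed=120)
bot.move_ptp([400,-60,330],traypose(0,(0,0,0))[1])
s=bot.get_state(); print(s["t"],np.round(s["contact_force"],1))
s=imaging.capture("side");t=imaging.capture("top");cv2.imwrite("pics/s3.png",s);cv2.imwrite("pics/t3.png",t)
def ov(n,im,a,b,c,d,f):
    im=cv2.resize(im,None,fx=f,fy=f,interpolation=2)
    ang=np.linspace(0,6.283,60)
    Ls=[[(163,-75,33),(163,75,33),(30,75,31),(-27,18,31)],[(-27,-18,31),(30,-75,31),(163,-75,33)],[(203,-40,22),(203,40,22)],[(32*np.cos(x),32*np.sin(x),14) for x in ang]]
    for l in Ls:
        q=proj(n,[traypose(.7,k)[0] for k in l])*f+f/2; cv2.polylines(im,[q.astype(np.int32)],False,(0,0,255),1)
    return im[c*f:d*f,a*f:b*f]
b=ov("side",s,295,390,100,215,5);a=ov("top",t,240,320,160,240,4)
O=np.zeros((600,800,3),np.uint8);O[:b.shape[0],:b.shape[1]]=b;O[:a.shape[0],478:478+a.shape[1]]=a
cv2.imwrite("pics/c4.png",O)
E
```

```text
[[354.76090247 110.82525948]]
12.4583 [-0.2 -0.4  0.5]
```

View pics/c4.png

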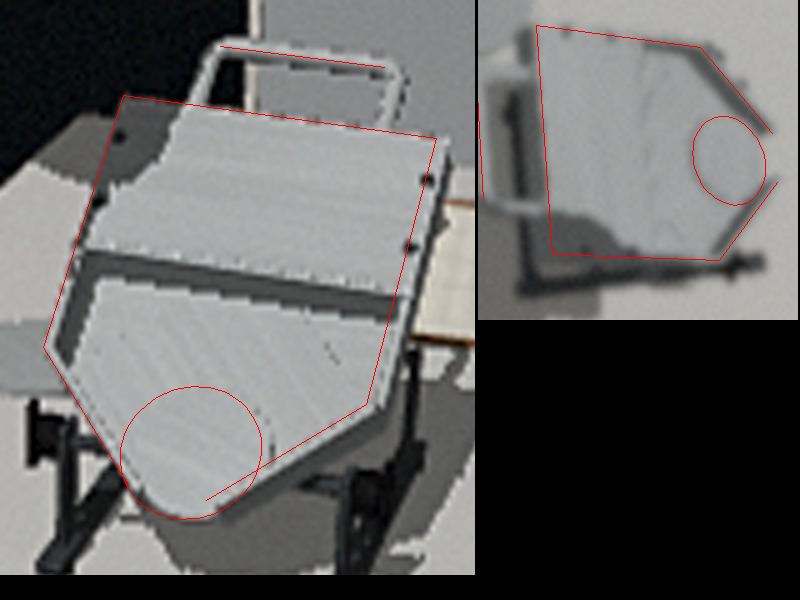

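Tray stays up, and the disc sits in the corner. In the side crop its right edge is at (272,440) against the model's 262, so the true x is about 4 mm more than planned. y agrees. I'll correct it, hover over the disc with the jaws open, and take one close look.

```bash
sed -i 's/514.,65.5,62/517.,65.5,62/' h.py; python3 - <<'E'
from h import *
bot.grip(.92)
p,o=traypose(.7,(0,0,110)); bot.move_ptp(p,o); p,o=traypose(.7,(0,0,40)); bot.movel(p,o,max_speed=120)
s=bot.get_state(); print(s["t"],np.round(s["contact_force"],1),s["opening"],s["tcp_pos"])
s=imaging.capture("side");t=imaging.capture("top");cv2.imwrite("pics/s4.png",s);cv2.imwrite("pics/t4.png",t)
f=7; im=cv2.resize(s,None,fx=f,fy=f,interpolation=2)
ang=np.linspace(0,6.283,60)
R=[[(32*np.cos(x),32*np.sin(x),14) for x in ang],[(-39-0,-11,50),(-39,11,50)],[(39,-11,50),(39,11,50)],[(-39,0,50),(-39,0,10)]]
for l in R: cv2.polylines(im,[(proj("side",[traypose(.7,k)[0] for k in l])*f+f/2).astype(np.int32)],False,(0,0,255),1)
cv2.imwrite("pics/c5.png",im[130*f:215*f,295*f:395*f])
E
```

```text
14.6917 [0.2 1.  0.1] 0.9204690740565089 [517.36797783  39.58228645  93.72644064]
```

View pics/c5.png

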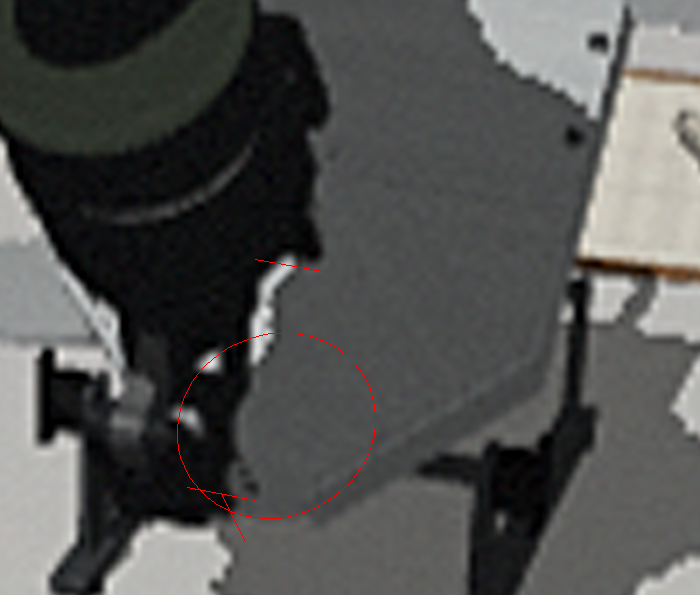

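The front fingertip silhouette ends at about crop (250,490), matching the projected pad at (188–255,492). That confirms the camera and robot agree here. Now I'll probe the floor behind the disc with a light force guard.

```bash
python3 - <<'E'
from h import *
M=(Rn.from_euler("z",YAW)*Rn.from_euler("y",-.7)).as_matrix()
def S(tag):
    s=bot.get_state(); l=M.T@(np.array(s["tcp_pos"])-H); print(tag,round(s["t"],2),"tray",np.round(l,1),"F",np.round(M.T@np.array(s["contact_force"]),1),round(s["opening"],3)); return l
def go(z,v,th=None): p,o=traypose(.7,(0.5,0,z)); return bot.movel(p,o,max_speed=v,threshold=th)
print(go(12,80,5)); S("a")
print(go(-7,12,3)); S("touch")
E
```

```text
False
a 15.29 tray [ 0.5  0.  12.1] F [ 1.  -0.3 -0.3] 0.922
True
touch 16.37 tray [ 0.5  0.  -1.5] F [0.8 1.3 4.5] 0.918
```

Contact at tray z = −1.5, where the floor was predicted at −1 (the disc top would have been at +4). I'll back off for the forward swing, close and lift.

```bash
python3 - <<'E'
from h import *
M=(Rn.from_euler("z",YAW)*Rn.from_euler("y",-.7)).as_matrix()
def S(tag):
    s=bot.get_state(); l=M.T@(np.array(s["tcp_pos"])-H); print(tag,round(s["t"],2),"tray",np.round(l,1),"F",np.round(M.T@np.array(s["contact_force"]),1),round(s["opening"],3)); return l
def go(z,v,th=None): p,o=traypose(.7,(0.5,0,z)); return bot.movel(p,o,max_speed=v,threshold=th)
go(4.0,40); S("up"); bot.grip(.6,40); S("grip")
go(12,30); go(90,120); S("lift")
s=imaging.capture("side");cv2.imwrite("pics/s5.png",s)
u=proj("side",traypose(.7,(0,0,90))[0])[0].astype(int);print(u)
cv2.imwrite("pics/c6.png",cv2.resize(s[u[1]-45:u[1]+65,u[0]-60:u[0]+60],None,fx=5,fy=5,interpolation=2))
E
```

```text
up 16.67 tray [ 0.4 -0.2  4.2] F [ 1.  -0.1 -0.4] 0.922
grip 16.98 tray [ 0.3 -0.2  4.2] F [ 0.  -0.2  3.2] 0.717
lift 18.19 tray [ 0.5  0.4 89.5] F [-0.1  0.8 -1.4] 0.72
[327 175]
```

View pics/c6.png

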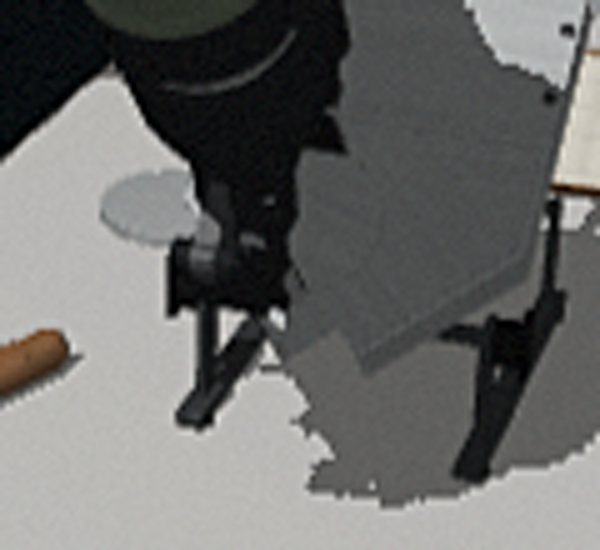

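The disc is held (opening 0.72; the 10 mm bar also read about 2 mm small), and the corner at crop (340,330) is empty. Next I'll hover over the cup with the jaws along world y, so the disc's edges show either side of the finger.

```bash
python3 - <<'E'
from h import *
for c in (("top",(373.2,207.2)),("side",(283.5,248.5))): print(c[0],back(*c,40).round(1))
o=traypose(0,(0,0,0))[1]
C=np.array([480,-143.5,0])
bot.movel([517,-20,190],None,max_speed=150)
bot.move_ptp(C+[0,0,110],o); bot.movel(C+[0,0,58],o,max_speed=100); bot.dwell(.2)
st=bot.get_state(); tp=np.array(st["tcp_pos"]); print(st["t"],tp,st["opening"],np.round(st["contact_force"],1))
s=imaging.capture("side");cv2.imwrite("pics/s6.png",s);t=imaging.capture("top");cv2.imwrite("pics/t6.png",t)
f=7; im=cv2.resize(s,None,fx=f,fy=f,interpolation=2); im2=im.copy()
ang=np.linspace(0,6.283,80); ci=np.c_[np.cos(ang),np.sin(ang),0*ang]
for c,r,z,col in ((tp,32,tp[2]+4.5,(0,0,255)),(C,27,40,(0,255,0)),(C,27,0,(0,255,0))):
    P=ci*r+[c[0],c[1],z]; cv2.polylines(im,[(proj("side",P)*f+f/2).astype(np.int32)],False,col,1)
a,b,c,d=[k*f for k in(210,285,230,340)]
O=np.hstack([im[a:b,c+140:d-140],im2[a:b,c+140:d-140]]); O=im[a:b,c:d]; cv2.imwrite("pics/c7.png",O)
E
```

```text
top [ 476.7 -143.2   40. ]
side [ 481.6 -144.7   40. ]
20.3167 [ 480.59927597 -143.78813642   58.69274848] 0.7213973389486339 [-0.5  0.1 -1.4]
```

View pics/c7.png

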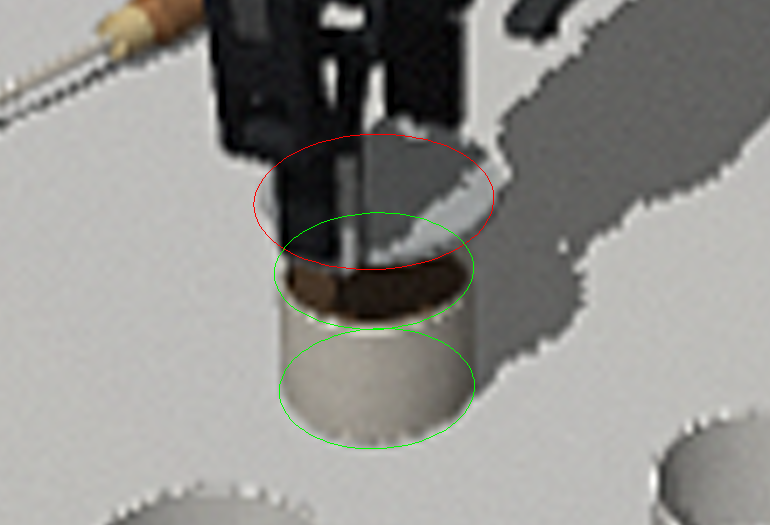

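The cup's edges are at 282/478 and the disc's at about 263/497, so their centres agree within about 1 px (2 mm), and the front edges also match. I'll lower to contact with a force guard.

```bash
python3 - <<'E'
from h import *
def S(tag): s=bot.get_state(); print(tag,round(s["t"],2),np.round(s["tcp_pos"],1),np.round(s["contact_force"],1),round(s["opening"],3)); return np.array(s["tcp_pos"])
bot.movel([480,-143.5,42],None,max_speed=50); S("a")
print(bot.movel([480,-143.5,31],None,max_speed=8,threshold=2.5)); p=S("contact")
E
```

```text
a 20.88 [ 479.5 -143.3   41.5] [ 0.5 -0.8 -1.7] 0.717
True
contact 21.82 [ 480.  -143.5   34.3] [ 0.8 -0.4  4.4] 0.724
```

```bash
python3 - <<'E'
from h import *
def S(tag): s=bot.get_state(); print(tag,round(s["t"],2),np.round(s["tcp_pos"],1),np.round(s["contact_force"],1),round(s["opening"],3))
bot.grip(.95); S("open")
bot.movel([480,-143.5,60],None,max_speed=50); bot.movel([480,-143.5,160],None,max_speed=120)
bot.move_ptp([350,-420,260],traypose(0,(0,0,0))[1]); S("away")
s=imaging.capture("side");t=imaging.capture("top");cv2.imwrite("pics/s7.png",s);cv2.imwrite("pics/t7.png",t)
b=cv2.resize(s[215:295,235:335],None,fx=4.5,fy=4.5,interpolation=2);a=cv2.resize(t[140:235,340:440],None,fx=3.4,fy=3.4,interpolation=2);c=cv2.resize(s[100:215,280:400],None,fx=2,fy=2)
O=np.zeros((600,800,3),np.uint8);O[:360,:450]=b;O[:a.shape[0],455:455+a.shape[1]]=a;O[365:365+c.shape[0],:c.shape[1]]=c
cv2.imwrite("pics/c8.png",O)
E
```

```text
open 22.15 [ 478.9 -143.    33.4] [-0.1 -0.3 -0.8] 0.947
away 25.03 [ 350.4 -418.9  259.3] [-0.8  0.2 -0.7] 0.953
```

View pics/c8.png

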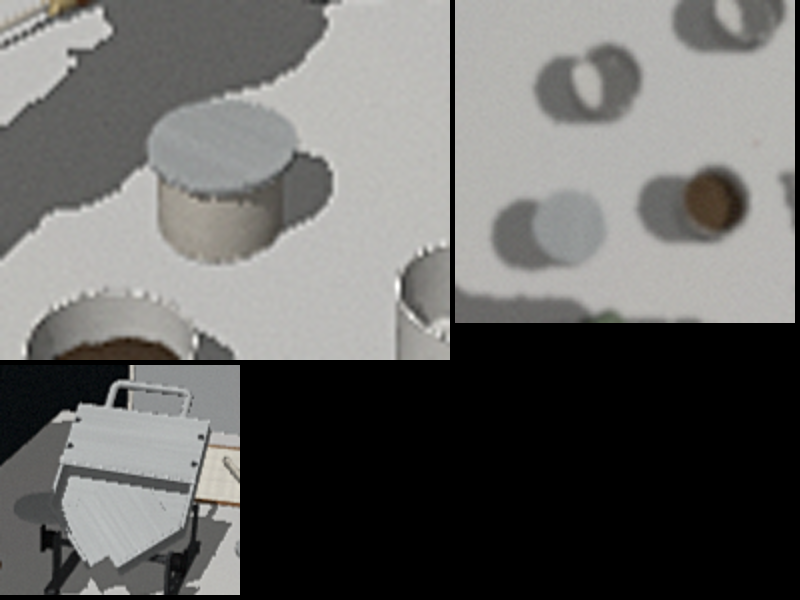

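The final look shows the disc flat on the cup:
- **Side view:** disc edges are at 148/298 and cup edges at 157/284, so the centres are about 1 mm apart.
- **Top view:** the disc centre is at full pixel (373.2,206.7), and the cup was at (373.2,207.2).
- **Rest of the scene:** the tins are unmoved, the tray is still up, and the arm is clear.

I'm handing in the job.

```bash
python3 - <<'E'
from h import *
print(back("top",(373.2,206.7),45).round(1),back("top",(373.2,207.2),40).round(1))
bot.sign_off()
E
```

```text
[ 477.3 -142.7   45. ] [ 476.7 -143.2   40. ]
the job is handed in; nothing more can be done
```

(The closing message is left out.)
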